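# Hook the nosed display arm onto its stand

## Task

Put up the tape display: take the long arm with the upturned nose (not the shorter plain arm), push its two claws level into the slots of the white stand's two uprights until its steel back plate meets them, then press it straight down until it sits fully home and the sprung catch snaps out over the top of the back plate. Let go of it, and leave the plain arm where it stands.

Things in the scene. Friction and masses are not known exactly. Their poses are not given: they have to be found in the camera images.
- nosed_arm: Arm to put up: wooden fin 12 mm thick (y), 90 tall, 118 long (x -60 to 58), nose at the free end 108 tall; 0.2 kg, stands on its lower edge. Origin: lower edge, under the grip spot (grip across y, z = 72). x to the claws, z up. Steel back plate: x 56 to 60, 84 wide, 90 tall. Behind it at y = +-30 two claws 10 wide: bar to x = 79 at z 74 to 84, tooth at its end hanging to z = 57.
- plain_arm: The other arm, to be left standing: same back plate, claws, origin and axes as nosed_arm, but the wooden fin is only 88 mm long (x -30 to 58) and has no nose.
- stand: Fixed white stand, 149 mm high, wooden foot 136 wide, 12 thick, x -20 to 55. Origin: on the table, under the front face (x = 0) of its two uprights, midway between them; x into the stand, the way the claws go in; z up. Uprights are 6 mm sheet with one slot each at y = +-30: 30 wide, z 94 (lower lip) to 141, open behind.
- seat (a point): Point of the stand where nosed_arm's origin is when home (stand x -60, y 0, z 20 mm), axes as the stand's: back plate on the uprights, claw bars on the lips. To enter, the arm is level, axes as the stand's, its origin 17 to 37 mm above this point (27 = mid-slot) and within 10 mm sideways; moving along +x the plate meets the uprights over this point. Then press down; let go, it sags by 4 degrees.
- catch (a joint): Sprung steel catch between the uprights, 14 mm wide, underside 112 mm over the table (back plate's top is at 110 when home). 0 = out, beak 9 mm proud of the uprights; grows to 0.013 m as pushed in (2 N at first, 4 N at the end). The back plate pushes it in as the claws enter; it snaps out over the plate's top edge when the arm is fully down.

How it is judged:
At the end, for the whole second after the job is handed in: The nosed arm hangs at rest on the stand, its origin 45 to 75 mm in front of the uprights' face, within 20 mm of the middle and 5 to 28 mm above the table, its fin within 10 degrees of the stand's x and upright within 10 degrees, and the catch is out again (under 3 mm pushed in) over its back plate (x of nosed_arm in the frame of stand between -0.075 and -0.045 m and y of nosed_arm in the frame of stand between -0.02 and 0.02 m and z of nosed_arm in the frame of stand between 0.005 and 0.028 m and angle between the x axis of nosed_arm and the x axis of stand, either way round below 0.175 rad and angle between nosed_arm's own z axis and vertical below 0.175 rad and value of joint catch below 0.003 m and linear speed of nosed_arm below 0.02 m/s); the robot touches nothing.
It fails at once if the plain arm is shifted by more than 30 mm (distance of plain_arm from where it was at the start of the episode above 0.03 m).
It also fails if it takes over 37 s, if anything falls off the work surface, if the arm or the gripper's body presses on something with over 40 N, if the wrist force passes 120 N, or if a joint passes its speed limit or range.

## Robot

A 6-joint arm with a two-finger parallel gripper is mounted at the origin on the work surface; the furniture and walls round the work are solid. World frame = base frame: x ahead of the robot, y to its left, z up, the work surface at z = 0. Lengths are in m, angles in rad, forces in N, time in s.
With the tool pointing down it reaches from about 0.275 to 1 m from the base axis. Payload 8.4 kg.
Tool frame: the origin (TCP) lies at the very end of the fingers, on their centre line; the grasp point (between the pads) lies 19 mm behind it; z points along the fingers, y is the line along which they close (so a half turn about z gives the same grasp; the last joint's range is limited). The gripper opens to 85 mm and grips with 20 to 120 N. Pads are 22 mm wide; open, the fingers measure 114 mm over their backs; the gripper's body (76 mm by 85 mm) begins 54 mm behind the grasp point. The pads swing forward as they close: fully open they stand 13 mm farther back than shut.
Start: joints at [-1.212, 0.353, 1.633, -0, 1.155, -0.002], TCP at [0.221, -0.585, 0.231] pointing down, gripper open.
Joint ranges: [-2.63, 2.63], [-0.92, 2.1], [0.06, 2.66], [-1.3, 4.44], [0, 2.69], [-3.02, 3.02]. Speed limits (rad/s): [2.22, 2.22, 2.79, 3.14, 3.14, 3.14].

## Interface

Orientations are given as a unit quaternion [w, x, y, z].
In Python, from station import env, eyes gives the robot as it stands.
- The arm moves only by the tool apply_moves, never from a script. Its argument "series" is a list of rows, each an object with "travel": the shift along the world's x, y, z each as a share of 1 m, from -1 to 1, a list of three; "rot": the turn, a rotation vector about the world's x, y, z each as a share of 90 degrees, from -1 to 1, a list of three. In form: [{"travel": [dx, dy, dz], "rot": [rx, ry, rz]}, ...]. A call has 1 to 20 rows; each row is the pose to reach, as a shift and turn from the pose commanded when the call began; what a row does not reach only later rows make up. A row lasts 1/12 s, in which the tool goes at most 41.7 mm and 7.16 degrees, less where a joint would pass 70% of its speed; a pose out of reach is approached as far as the arm can. A call with a number of a shift or a turn outside -1 to 1 is refused whole. A call with a gripper value outside its range is refused whole. "hand" is the closure, from 0 (fully open) to 1 (shut), set as the call begins (left out, the last holds). The fingers move at their own pace and stop on an object; "grip_force" is the grip in N (left out, the last holds). Time passes only in rows, so rows that repeat a pose let the fingers close. It gives the time, the measured TCP pose, the force, the opening and the grip force at its end, in the units of the state.
- env.read_state(): the state, without advancing time (a new reading comes with each control period).
- eyes.camera(name): name is "scene" or "top" or "wrist"; returns a dict with "frame" (420x560x3 uint8, blue, green, red), "depth" (420x560 float32, m along the optical axis (not along the pixel's ray), 0 where there is no reading), "intrinsics" (3x3 intrinsics, pixels), "xyz" and "orientation" of the camera in the world. Camera axes: x right, y up, looking along -z (the intrinsics and any distortion apply to the point x, -y, -z); pixel columns grow to the right and rows downward; lengths in m; the calibration is good to about 2 mm. A picture is of the moment at which its call begins.
- env.hand_in(): hands the job in; it is judged then, once.
The state is a dict: "clock": time; "qpos": joint angles; "dq": joint speeds; "tau": joint torques, N m; "eef_pos": TCP position; "ee_rot": TCP orientation; "force": force on the tool from outside, world axes, zero at the start; "wrist_torque": the same for the moment, N m; "gripper_width": finger opening in m; "grasp_force": force on a finger pad.
Only numpy, scipy, OpenCV 4.12 (cv2) and the standard library are available. Lean on these libraries where they do the work, as an engineer would, in place of code of your own. Each camera call takes 0.05 s, during which the arm holds its last target. There are 200 camera calls.

## Working session

There is one attempt and no reset: what is moved stays moved. The work goes in short steps, Python scripts to look and compute and a tool call to move; the robot and the scene stay as the last step left them, time stands still between calls to the robot, and variables do not carry over. Pictures are saved under pics/ and viewed, at most 10 in all, crops included, and the job is handed in when it is done.

Besides the shell and the picture viewer there is one more tool, called after "Request:" by a JSON object that holds its "method" and its "body". apply_moves: Moves the arm, as the interface text tells. Shift numbers are shares of 1 m and turn numbers shares of 90 degrees, none past 1 either way. Its arguments: {"type":"object","properties":{"series":{"type":"array","items":{"type":"object","properties":{"travel":{"type":"array","items":{"type":"number","minimum":-1,"maximum":1}},"rot":{"type":"array","items":{"type":"number","minimum":-1,"maximum":1}}}}},"hand":{"type":"number"},"grip_force":{"type":"number"}},"required":["series"]}

```bash
mkdir -p pics
cat > h.py <<'E'
import numpy as np,cv2
from scipy.spatial.transform import Rotation as R
from station import env,eyes
def cloud(c):
    K=np.array(c["intrinsics"]);d=c["depth"];h,w=d.shape
    u,v=np.meshgrid(np.arange(w),np.arange(h))
    p=np.stack([(u-K[0,2])/K[0,0]*d,-(v-K[1,2])/K[1,1]*d,-d],-1)
    q=np.array(c["orientation"]);r=R.from_quat(q[[1,2,3,0]])
    P=p@r.as_matrix().T+np.array(c["xyz"]);P[d==0]=np.nan
    return P
E
python3 - <<'E'
from h import *
for n in("scene","top"):
    c=eyes.camera(n);np.savez(n+".npz",P=cloud(c),f=c["frame"]);cv2.imwrite(f"pics/{n}0.png",c["frame"]);print(n,c["xyz"],c["orientation"],c["intrinsics"])
print(env.read_state())
E
```

```text
scene [1.01732386 0.01089586 0.87339189] [0.75638258 0.21801018 0.17963197 0.58999095] [[441.47688742   0.         281.22266587]
 [  0.         441.47688742 203.75209108]
 [  0.           0.           1.        ]]
top [0.47006357 0.12578561 0.96954242] [ 0.71692695  0.01815204 -0.03154377 -0.69619771] [[482.10185023   0.         282.59597584]
 [  0.         482.10185023 205.69769891]
 [  0.           0.           1.        ]]
{'clock': 0.1, 'qpos': array([-1.21241948e+00,  3.53556902e-01,  1.63406197e+00,  1.21394473e-05,
        1.15518511e+00, -2.42492734e-03]), 'dq': array([-1.18174456e-03, -4.36901420e-04, -9.35049456e-04,  6.83967407e-05,
       -1.90855150e-04, -6.02316733e-04]), 'tau': array([-5.45908115e-04, -6.06359410e+01, -3.42821002e+01, -4.10244024e-05,
        3.96899399e-03,  6.16907357e-06]), 'eef_pos': array([ 0.22048119, -0.58436753,  0.23064954]), 'ee_rot': array([-5.97077404e-04,  9.83772103e-01,  1.79421520e-01, -1.01761205e-04]), 'force': array([-0.84131958, -0.25049211, -0.4820487 ]), 'wrist_torque': array([-0.02509461, -0.03336826, -0.0477899 ]), 'grasp_force': 0.0, 'gripper_width': 0.08566777506484073}
```

View pics/scene0.png

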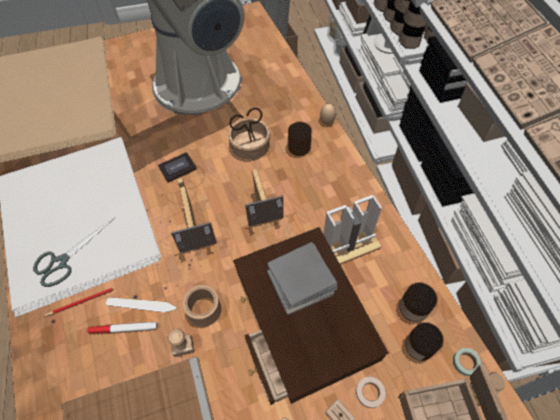

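View pics/top0.png

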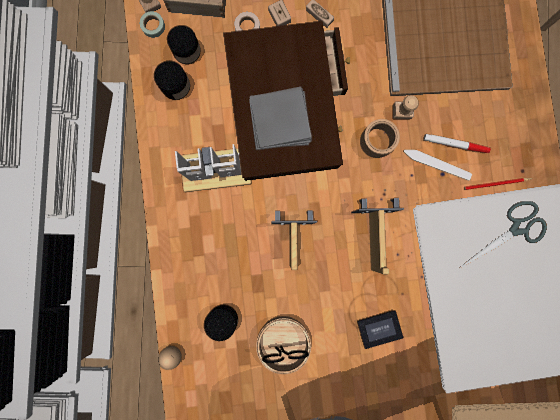

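The top view has +x up and +y left: nosed arm at about (380,235), plain arm at (295,240), stand at (210,165). In the scene view the nosed arm is at (190,215). Next I'll enlarge the stand and the nosed arm.

Run:
```python
from h import *
s=np.load("scene.npz");t=np.load("top.npz")
a=cv2.resize(t["f"][130:290,160:420],None,fx=3,fy=3,interpolation=3)
cv2.imwrite("pics/topcrop.png",a)
b=cv2.resize(s["f"][150:290,160:400],None,fx=3.3,fy=3.3,interpolation=3)
cv2.imwrite("pics/scenecrop.png",b)
```

```text
(no output)
```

View pics/topcrop.png

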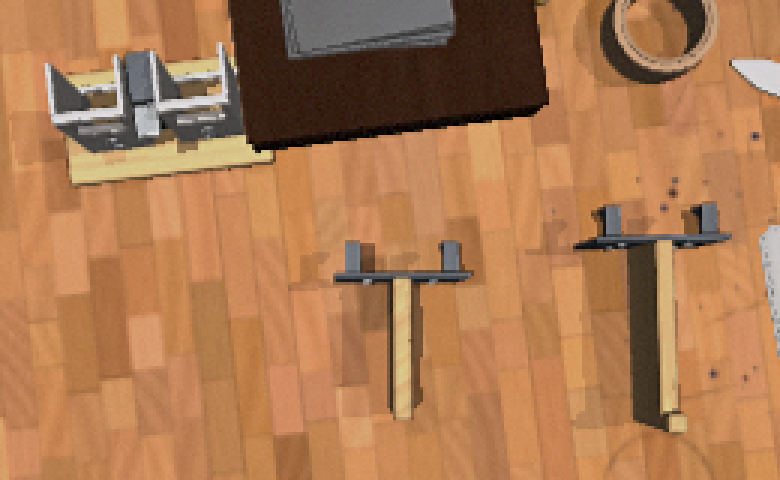

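View pics/scenecrop.png

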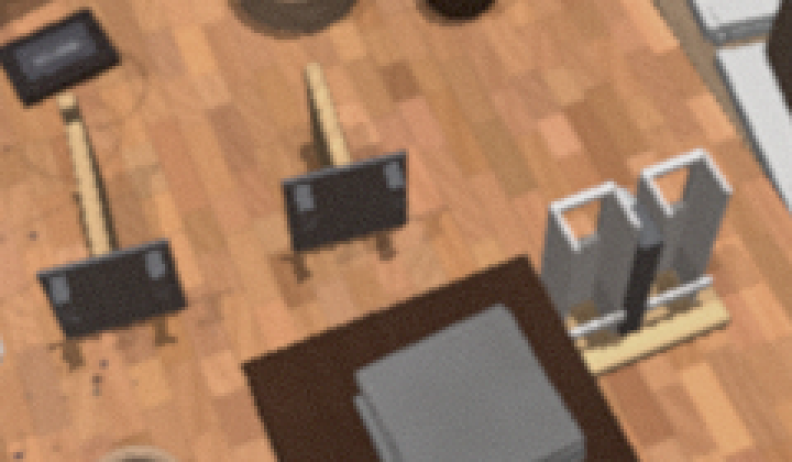

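Crops: the stand's uprights open toward -x (robot side), with a light catch beak at crop (148,120). The nosed arm's claws point +x, fin from crop (665,245) to nose (677,422). A dark box stands close to the stand's right. Next I'll measure from depth.

Run:
```python
from h import *
t=np.load("top.npz");s=np.load("scene.npz")
def line(n,a,b):
    (c,sz,ang)=cv2.minAreaRect(np.float32(a)*1000); print(n,len(a),b,"rect",np.round(c,1),np.round(sz,1),round(ang,2))
T=t["P"];S=s["P"]
for nm,P in(("top",T),("scene",S)):
    p=P.reshape(-1,3);p=p[np.isfinite(p).all(1)]
    def sel(x0,x1,y0,y1,z0,z1):
        return p[(p[:,0]>x0)&(p[:,0]<x1)&(p[:,1]>y0)&(p[:,1]<y1)&(p[:,2]>z0)&(p[:,2]<z1)]
    g=T[235,380];
    print(nm,T[240,382],T[240,295],T[185,210],T[165,240])
    # table
    for n,(u,v) in dict(nosed=(381,235),plain=(295,240)).items():
        c=T[v,u]
        q=sel(c[0]-.12,c[0]+.12,c[1]-.07,c[1]+.07,.075,.125); 
        if len(q)>5:
            pl=q[(q[:,2]<.097)]
            line(n,q[:,:2],np.round([q.min(0),q.max(0)],3).tolist())
    c=T[185,210]
    q=sel(c[0]-.05,c[0]+.12,c[1]-.1,c[1]+.1,.14,.16);line("uptop",q[:,:2],np.round([q.min(0),q.max(0)],3).tolist())
    q=sel(c[0]-.05,c[0]+.12,c[1]-.1,c[1]+.1,.006,.018);line("foot",q[:,:2],np.round([q.min(0),q.max(0)],3).tolist())
print("box",T[165,260],T[170,330],T[150,250],T[110,280])
```

```text
top [ 0.47487295 -0.07331217  0.09049837] [0.47032225 0.08571434 0.09186768] [0.57482333 0.25445898 0.01099615] [0.60814081 0.19197673 0.06818045]
nosed 744 [[0.415, -0.112, 0.075], [0.554, -0.029, 0.109]] rect [491.7 -59.9] [ 79.3 142.1] 75.21
plain 521 [[0.418, 0.048, 0.079], [0.526, 0.13, 0.093]] rect [481.9  98.2] [ 77.9 113.8] 69.06
uptop 351 [[0.583, 0.193, 0.14], [0.632, 0.298, 0.152]] rect [607.5 246.3] [ 35.3 102.2] 8.72
foot 1049 [[0.561, 0.155, 0.006], [0.659, 0.315, 0.018]] rect [618.1 237.1] [ 96.5 155.9] 7.13
scene [ 0.47487295 -0.07331217  0.09049837] [0.47032225 0.08571434 0.09186768] [0.57482333 0.25445898 0.01099615] [0.60814081 0.19197673 0.06818045]
nosed 609 [[0.417, -0.113, 0.075], [0.557, -0.03, 0.112]] rect [495.  -61.1] [ 79.1 143. ] 75.24
plain 481 [[0.419, 0.046, 0.075], [0.53, 0.129, 0.096]] rect [484.7  96.3] [ 77.9 112. ] 68.9
uptop 356 [[0.585, 0.192, 0.14], [0.634, 0.298, 0.153]] rect [609.4 244.7] [ 35.7 102.5] 8.61
foot 638 [[0.588, 0.211, 0.006], [0.659, 0.318, 0.018]] rect [626.2 264.2] [ 66.3 103.5] 9.3
box [0.60895235 0.15429633 0.07065488] [ 0.61438517  0.01403217 -0.00163318] [0.63710954 0.17408936 0.06904767] [0.70482938 0.1200399  0.10882418]
```

Run:
```python
from h import *
for nm in("top","scene"):
    P=np.load(nm+".npz")["P"];p=P.reshape(-1,3);p=p[np.isfinite(p).all(1)]
    def sel(x0,x1,y0,y1,z0,z1):
        return p[(p[:,0]>x0)&(p[:,0]<x1)&(p[:,1]>y0)&(p[:,1]<y1)&(p[:,2]>z0)&(p[:,2]<z1)]
    # fin
    q=sel(.43,.525,-.1,-.04,.083,.1)
    for _ in range(4):
        k=np.polyfit(q[:,0],q[:,1],1);q=q[abs(q[:,1]-np.polyval(k,q[:,0]))<.009]
    print(nm,"fin yaw",np.degrees(np.arctan(k[0])),"y at .48",np.polyval(k,.48),len(q))
    pl=sel(.50,.56,-.13,-.02,.078,.1);pl=pl[abs(pl[:,1]-np.polyval(k,pl[:,0]))>.012]
    pl=np.array([r for r in pl])
    u=np.array([1,k[0]])/np.hypot(1,k[0]);a=pl[:,:2]@u;l=pl[:,:2]@np.array([-u[1],u[0]])
    allq=sel(.4,.57,-.13,-.02,.083,.125);al=allq[:,:2]@u
    print("along all",np.percentile(al,[0,1,99,100]),"plate pts",np.percentile(a,[1,25,50,75,99]),"lat",l.min(),l.max(),"fin lat",np.median(q[:,:2]@np.array([-u[1],u[0]])))
    q=sel(.57,.66,.17,.32,.143,.156)
    best=cv2.minAreaRect(np.float32(q[:,:2]));print("box",np.round(cv2.boxPoints(best),4).tolist())
    # front edge by y-bin
    for y in np.arange(.19,.30,.01):
        b=q[abs(q[:,1]-y)<.005]
        if len(b)>2: print("%.2f n%d %.4f %.4f"%(y,len(b),b[:,0].min(),b[:,0].max()),end=" | ")
    f=sel(.54,.60,.17,.32,.008,.016);print("\nfootfront",[(round(y,2),round(f[abs(f[:,1]-y)<.005][:,0].min(),4)) for y in np.arange(.18,.32,.02) if (abs(f[:,1]-y)<.005).any()])
```

```text
top fin yaw 2.647358534220947 y at .48 -0.07271503520645858 358
along all [0.41128497 0.41235213 0.54716841 0.54902261] plate pts [0.52631574 0.52861663 0.5341097  0.54163179 0.54902714] lat -0.136247678428516 -0.05300120215958031 fin lat -0.09465109613377978
box [[0.5823000073432922, 0.29409998655319214], [0.5978000164031982, 0.1931000053882599], [0.6327000260353088, 0.19850000739097595], [0.6172000169754028, 0.2994999885559082]]
0.19 n5 0.5979 0.6057 | 0.20 n52 0.5971 0.6324 | 0.21 n23 0.5954 0.6007 | 0.22 n22 0.5932 0.6003 | 0.23 n33 0.5916 0.6118 | 0.24 n26 0.5994 0.6257 | 0.25 n13 0.5889 0.6025 | 0.26 n53 0.5868 0.6231 | 0.27 n22 0.5864 0.5921 | 0.28 n23 0.5841 0.5901 | 0.29 n33 0.5829 0.6067 | 
footfront [(np.float64(0.18), np.float64(0.5813)), (np.float64(0.2), np.float64(0.5766)), (np.float64(0.22), np.float64(0.5739)), (np.float64(0.24), np.float64(0.5712)), (np.float64(0.26), np.float64(0.5687)), (np.float64(0.28), np.float64(0.5638)), (np.float64(0.3), np.float64(0.5616))]
scene fin yaw 3.2434311513268517 y at .48 -0.07455245703487383 219
along all [0.41218864 0.41578246 0.54979281 0.55126584] plate pts [0.52702769 0.53021524 0.5315471  0.54055758 0.55062214] lat -0.14348934656055096 -0.06030428492933267 fin lat -0.10158543423335943
box [[0.5838000178337097, 0.29249998927116394], [0.5996000170707703, 0.19140000641345978], [0.6347000002861023, 0.19679999351501465], [0.6189000010490417, 0.2980000078678131]]
0.19 n16 0.5997 0.6176 | 0.20 n45 0.5995 0.6344 | 0.21 n19 0.5970 0.6040 | 0.22 n19 0.5945 0.6020 | 0.23 n30 0.5955 0.6183 | 0.24 n20 0.6027 0.6283 | 0.25 n24 0.5911 0.6180 | 0.26 n42 0.5896 0.6241 | 0.27 n18 0.5879 0.5948 | 0.28 n19 0.5865 0.5928 | 0.29 n42 0.5851 0.6151 | 
footfront [(np.float64(0.28), np.float64(0.5919))]
```

Request:
{"method": "apply_moves", "body": {"series": [{"travel": [0.255,0.511,-0.06],"rot": [0,0,-0.197]},{"travel": [0.255,0.511,-0.06],"rot": [0,0,-0.197]},{"travel": [0.255,0.511,-0.06],"rot": [0,0,-0.197]},{"travel": [0.255,0.511,-0.06],"rot": [0,0,-0.197]},{"travel": [0.255,0.511,-0.06],"rot": [0,0,-0.197]},{"travel": [0.255,0.511,-0.06],"rot": [0,0,-0.197]},{"travel": [0.255,0.511,-0.06],"rot": [0,0,-0.197]},{"travel": [0.255,0.511,-0.06],"rot": [0,0,-0.197]},{"travel": [0.255,0.511,-0.06],"rot": [0,0,-0.197]},{"travel": [0.255,0.511,-0.06],"rot": [0,0,-0.197]},{"travel": [0.255,0.511,-0.06],"rot": [0,0,-0.197]},{"travel": [0.255,0.511,-0.06],"rot": [0,0,-0.197]},{"travel": [0.255,0.511,-0.06],"rot": [0,0,-0.197]},{"travel": [0.255,0.511,-0.06],"rot": [0,0,-0.197]},{"travel": [0.255,0.511,-0.06],"rot": [0,0,-0.197]},{"travel": [0.255,0.511,-0.06],"rot": [0,0,-0.197]},{"travel": [0.255,0.511,-0.06],"rot": [0,0,-0.197]},{"travel": [0.255,0.511,-0.06],"rot": [0,0,-0.197]}], "hand": 0, "grip_force": 60}}

```text
clock: 1.6
eef_pos: [0.4751, -0.0746, 0.1712]
ee_rot: [0.0, 1.0, 0.025, -0.0]
force: [-0.2, -0.6, 0.4]
gripper_width: 0.0854
grasp_force: 0.0
```

Run:
```python
from h import *
c=eyes.camera("wrist");P=cloud(c);cv2.imwrite("pics/w1.png",c["frame"]);np.savez("w1.npz",P=P)
p=P.reshape(-1,3);p=p[np.isfinite(p).all(1)]
q=p[(p[:,0]>.43)&(p[:,0]<.525)&(abs(p[:,1]+.073)<.03)&(p[:,2]>.083)&(p[:,2]<.098)]
for _ in range(4):
    if len(q)<10: break
    k=np.polyfit(q[:,0],q[:,1],1);q=q[abs(q[:,1]-np.polyval(k,q[:,0]))<.009]
    print(len(q),np.degrees(np.arctan(k[0])),np.polyval(k,.4757),q.min(0),q.max(0))
s=env.read_state();print(s["clock"],s["eef_pos"],s["ee_rot"],s["qpos"],c["xyz"])
```

```text
2577 2.882191892149865 -0.07518690890632358 [ 0.43002042 -0.08326393  0.08558899] [ 0.52499337 -0.06700744  0.09192197]
2577 2.882191892149865 -0.07518690890632358 [ 0.43002042 -0.08326393  0.08558899] [ 0.52499337 -0.06700744  0.09192197]
2577 2.882191892149865 -0.07518690890632358 [ 0.43002042 -0.08326393  0.08558899] [ 0.52499337 -0.06700744  0.09192197]
2577 2.882191892149865 -0.07518690890632358 [ 0.43002042 -0.08326393  0.08558899] [ 0.52499337 -0.06700744  0.09192197]
1.65 [ 0.47514912 -0.07478667  0.17131506] [ 8.18634054e-05  9.99688946e-01  2.49397957e-02 -1.03635453e-04] [-1.59092241e-01  2.02509360e-01  1.99279853e+00 -2.45137092e-04
  9.46458583e-01  1.36196264e+00] [ 0.55194776 -0.07220927  0.31381494]
```

View pics/w1.png

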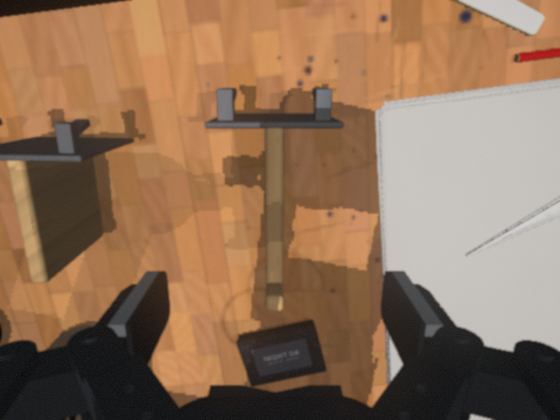

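The wrist view shows the fin (column ~275) centred between the fingers and aligned; next I go down and grip.

Request:
{"method": "apply_moves", "body": {"series": [{"travel": [0.0005,0,-0.04],"rot": [0,0,0]},{"travel": [0.0005,0,-0.08],"rot": [0,0,0]},{"travel": [0.0005,0,-0.105],"rot": [0,0,0]},{"travel": [0.0005,0,-0.118],"rot": [0,0,0]},{"travel": [0.0005,0,-0.118],"rot": [0,0,0]},{"travel": [0.0005,0,-0.118],"rot": [0,0,0]}]}}

```text
clock: 2.15
eef_pos: [0.4755, -0.0746, 0.0531]
ee_rot: [-0.0, 1.0, 0.025, -0.001]
force: [-0.5, -0.4, 0.6]
gripper_width: 0.0849
grasp_force: 0.0
```

Request:
{"method": "apply_moves", "body": {"series": [{"travel": [0,0,0]},{"travel": [0,0,0]},{"travel": [0,0,0]},{"travel": [0,0,0]},{"travel": [0,0,0]},{"travel": [0,0,0]},{"travel": [0,0,0]},{"travel": [0,0,0]},{"travel": [0,0,0]},{"travel": [0,0,0]},{"travel": [0,0,0]},{"travel": [0,0,0]}], "hand": 1, "grip_force": 70}}

```text
validation failed for argument at $.se...
```

Request:
{"method": "apply_moves", "body": {"series": [{"travel": [0,0,0],"rot": [0,0,0]},{"travel": [0,0,0],"rot": [0,0,0]},{"travel": [0,0,0],"rot": [0,0,0]},{"travel": [0,0,0],"rot": [0,0,0]},{"travel": [0,0,0],"rot": [0,0,0]},{"travel": [0,0,0],"rot": [0,0,0]},{"travel": [0,0,0],"rot": [0,0,0]},{"travel": [0,0,0],"rot": [0,0,0]},{"travel": [0,0,0],"rot": [0,0,0]},{"travel": [0,0,0],"rot": [0,0,0]},{"travel": [0,0,0],"rot": [0,0,0]},{"travel": [0,0,0],"rot": [0,0,0]}], "hand": 1, "grip_force": 70}}

```text
clock: 3.15
eef_pos: [0.4765, -0.0738, 0.0538]
ee_rot: [0.0, 1.0, 0.026, 0.0]
force: [-1.0, -0.9, 5.7]
gripper_width: 0.0113
grasp_force: 68.4
```

Request:
{"method": "apply_moves", "body": {"series": [{"travel": [0,0,0.02],"rot": [0,0,0]},{"travel": [0,0,0.05],"rot": [0,0,0]},{"travel": [0,0,0.08],"rot": [0,0,0]},{"travel": [0,0,0.11],"rot": [0,0,0]},{"travel": [0,0.015,0.13],"rot": [0,0,0]},{"travel": [0,0.04,0.13],"rot": [0,0,0.01]},{"travel": [0,0.07,0.13],"rot": [0,0,0.02]},{"travel": [0,0.1,0.13],"rot": [0,0,0.03]},{"travel": [0,0.13,0.13],"rot": [0,0,0.04]},{"travel": [0,0.16,0.13],"rot": [0,0,0.05]},{"travel": [0,0.19,0.13],"rot": [0,0,0.06]},{"travel": [0.003,0.22,0.13],"rot": [0,0,0.064]},{"travel": [0.006,0.25,0.13],"rot": [0,0,0.064]},{"travel": [0.006,0.275,0.13],"rot": [0,0,0.064]},{"travel": [0.006,0.29,0.12],"rot": [0,0,0.064]},{"travel": [0.006,0.298,0.1],"rot": [0,0,0.064]},{"travel": [0.006,0.3,0.075],"rot": [0,0,0.064]},{"travel": [0.006,0.3,0.055],"rot": [0,0,0.064]},{"travel": [0.006,0.3,0.047],"rot": [0,0,0.064]},{"travel": [0.006,0.3,0.047],"rot": [0,0,0.064]}]}}

```text
clock: 4.82
eef_pos: [0.4805, 0.2256, 0.0984]
ee_rot: [0.001, 0.997, 0.076, -0.002]
force: [-0.1, 0.1, -2.1]
gripper_width: 0.0109
grasp_force: 68.5
```

Run:
```python
from h import *
for n in("top","scene","wrist"):
    c=eyes.camera(n);np.savez(n+"2.npz",P=cloud(c),f=c["frame"])
    if n!="wrist": 
        y,x=((110,150) if n=="top" else (130,290)); cv2.imwrite(f"pics/{n}2.png",cv2.resize(c["frame"][y:y+160,x:x+200],None,fx=3.6,fy=3.6,interpolation=3))
    else: cv2.imwrite("pics/wrist2.png",c["frame"])
s=env.read_state();print(s["clock"],s["eef_pos"],s["ee_rot"],s["force"],s["wrist_torque"],s["gripper_width"])
```

```text
4.9667 [0.48282354 0.22637177 0.10126074] [-2.13321281e-04  9.97127795e-01  7.57349133e-02  5.82014883e-04] [ 0.30027719  0.82757293 -2.28224677] [0.0021071  0.00531644 0.00934291] 0.011155068346494754
```

View pics/wrist2.png

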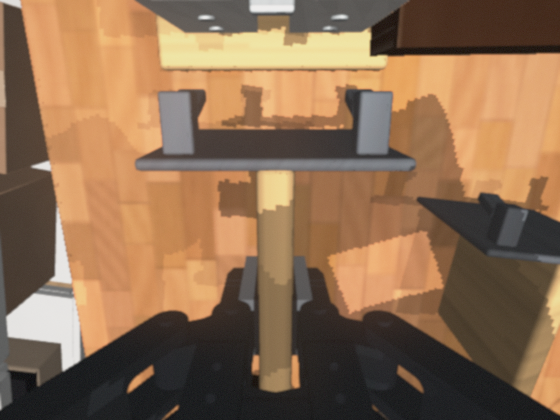

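View pics/scene2.png

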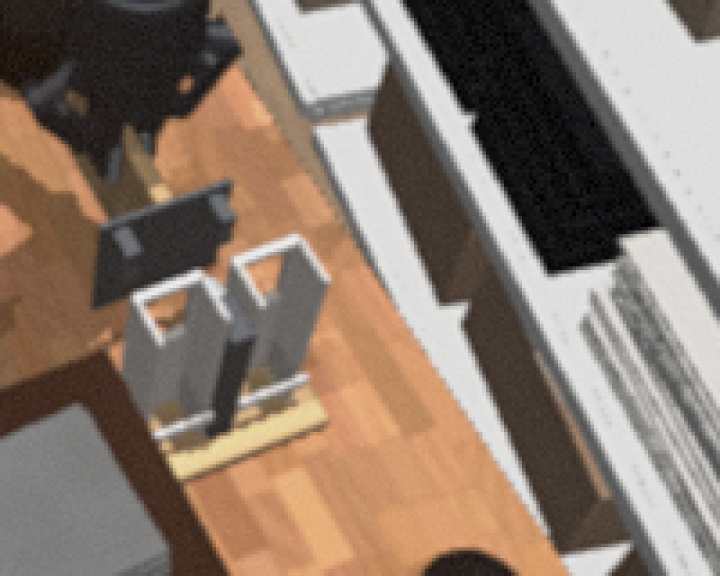

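The wrist view shows the claws (columns 180, 373) straddling the catch beak (272), with fin and plate square to the foot. The arm is held about 20 mm short of the stand. I'll check its height, level and yaw numerically.

Run:
```python
from h import *
yaw=np.radians(8.7);u=np.array([np.cos(yaw),np.sin(yaw)]);v=np.array([-u[1],u[0]]);O=np.array([.5909,.2428])
for n in("wrist","scene","top"):
    p=np.load(n+"2.npz")["P"].reshape(-1,3);p=p[np.isfinite(p).all(1)]
    a=(p[:,:2]-O)@u;b=(p[:,:2]-O)@v;z=p[:,2]
    m=(a>-.10)&(a<-.055)&(abs(b)<.012)&(z>.125)&(z<.15)
    if m.sum()>20: print(n,"fin z slope deg",np.degrees(np.polyfit(a[m],z[m],1)[0]),"z",np.median(z[m]),"lat slope",np.degrees(np.polyfit(a[m],b[m],1)[0]),"lat",b[m].mean(),m.sum())
    m=(a>-.06)&(a<-.015)&(abs(b)>.012)&(abs(b)<.05)&(z>.105)&(z<.15)
    if m.sum()>20:
        print(" plate/claw along",np.percentile(a[m],[1,10,50,99]),"lat",b[m].min(),b[m].max(),"ztop",np.percentile(z[m],[50,99]))
        for s in(-1,1):
            k=m&(s*b>.022)&(s*b<.038)&(z<.135);print("  claw z",np.median(z[k]) if k.any() else None,"tip",a[k].max() if k.any() else None,"lat",b[k&(a>-.045)].mean() if (k&(a>-.045)).any() else None)
    m=(abs(a)<.06)&(abs(b)<.07)&(z>.144)&(z<.156)
    if m.sum()>20: print(" stand",np.percentile(a[m],[1,99]),np.percentile(b[m],[0,100]))
```

```text
wrist fin z slope deg -1.6248221056653016 z 0.13663100203641287 lat slope -2.190881529149525 lat -0.0008589315084330027 6212
 plate/claw along [-0.05562889 -0.05425407 -0.04963491 -0.03294282] lat -0.04315291553212507 0.0402866552198032 ztop [0.13096301 0.13776306]
  claw z 0.130605705783517 tip -0.032587682022227435 lat -0.03025017883815654
  claw z 0.13054573324652136 tip -0.03250871616244106 lat 0.027289538536752898
scene fin z slope deg -2.294853302437538 z 0.13610038883286135 lat slope -4.2792377139603515 lat -0.002543366749373583 157
 plate/claw along [-0.05481755 -0.05266479 -0.05048356 -0.03136489] lat -0.044117988431017066 0.03935923701062542 ztop [0.12849375 0.13789703]
  claw z 0.12844686811382205 tip -0.03130827462781809 lat -0.03266167846963777
  claw z 0.1284651832885817 tip -0.031072631700463503 lat 0.027295811794142096
 stand [0.00094059 0.03591434] [-0.05198189  0.05055825]
 stand [-0.00069752  0.0338201 ] [-0.05009858  0.05239813]
```

Request:
{"method": "apply_moves", "body": {"series": [{"travel": [0,0.001,0],"rot": [0.003,-0.018,0]},{"travel": [0.01,0.0025,0],"rot": [0.003,-0.018,0]},{"travel": [0.02,0.004,0],"rot": [0.003,-0.018,0]},{"travel": [0.03,0.0055,0],"rot": [0.003,-0.018,0]},{"travel": [0.038,0.0068,0],"rot": [0.003,-0.018,0]},{"travel": [0.043,0.0076,0],"rot": [0.003,-0.018,0]},{"travel": [0.043,0.0076,0],"rot": [0.003,-0.018,0]},{"travel": [0.043,0.0076,0],"rot": [0.003,-0.018,0]}]}}

```text
clock: 5.63
eef_pos: [0.5249, 0.2336, 0.0999]
ee_rot: [-0.001, 0.997, 0.076, 0.014]
force: [-2.7, 0.0, -0.9]
gripper_width: 0.0109
grasp_force: 68.5
```

Catch is being pushed (about 2.7 N). Creeping in to contact.

Request:
{"method": "apply_moves", "body": {"series": [{"travel": [0.002,0.0003,0],"rot": [0,0,0]},{"travel": [0.004,0.0006,0],"rot": [0,0,0]},{"travel": [0.005,0.0008,0],"rot": [0,0,0]},{"travel": [0.006,0.0009,0],"rot": [0,0,0]},{"travel": [0.006,0.0009,0],"rot": [0,0,0]},{"travel": [0.006,0.0009,0],"rot": [0,0,0]}]}}

```text
clock: 6.13
eef_pos: [0.5307, 0.2345, 0.1]
ee_rot: [-0.001, 0.997, 0.076, 0.014]
force: [-2.6, -1.2, -3.6]
gripper_width: 0.0108
grasp_force: 68.3
```

Request:
{"method": "apply_moves", "body": {"series": [{"travel": [0.001,0.0002,0],"rot": [0,0,0]},{"travel": [0.002,0.0003,0],"rot": [0,0,0]},{"travel": [0.002,0.0003,0],"rot": [0,0,0]},{"travel": [0.002,0.0003,0],"rot": [0,0,0]}]}}

```text
clock: 6.47
eef_pos: [0.5317, 0.2346, 0.1]
ee_rot: [-0.001, 0.997, 0.076, 0.013]
force: [-7.4, -1.8, 0.8]
gripper_width: 0.0113
grasp_force: 69.0
```

Contact with the uprights (7 N). Now pressing down.

Request:
{"method": "apply_moves", "body": {"series": [{"travel": [0,0,-0.005],"rot": [0,0,0]},{"travel": [0,0,-0.01],"rot": [0,0,0]},{"travel": [0,0,-0.015],"rot": [0,0,0]},{"travel": [0,0,-0.019],"rot": [0,0,0]},{"travel": [0,0,-0.022],"rot": [0,0,0]},{"travel": [0,0,-0.022],"rot": [0,0,0]}]}}

```text
clock: 6.97
eef_pos: [0.5317, 0.2347, 0.0776]
ee_rot: [-0.001, 0.997, 0.076, 0.013]
force: [-6.6, -0.6, -2.1]
gripper_width: 0.0112
grasp_force: 68.4
```

Request:
{"method": "apply_moves", "body": {"series": [{"travel": [0,0,-0.002],"rot": [0,0,0]},{"travel": [0,0,-0.004],"rot": [0,0,0]},{"travel": [0,0,-0.005],"rot": [0,0,0]},{"travel": [0,0,-0.006],"rot": [0,0,0]},{"travel": [0,0,-0.006],"rot": [0,0,0]},{"travel": [0,0,-0.006],"rot": [0,0,0]}]}}

```text
clock: 7.47
eef_pos: [0.5317, 0.2347, 0.0723]
ee_rot: [-0.001, 0.997, 0.076, 0.013]
force: [-9.0, -1.7, 2.9]
gripper_width: 0.0115
grasp_force: 69.6
```

Request:
{"method": "apply_moves", "body": {"series": [{"travel": [0,0,-0.001],"rot": [0,0,0]},{"travel": [0,0,-0.002],"rot": [0,0,0]},{"travel": [0,0,-0.003],"rot": [0,0,0]},{"travel": [0,0,-0.003],"rot": [0,0,0]},{"travel": [0,0,-0.003],"rot": [0,0,0]}]}}

```text
clock: 7.88
eef_pos: [0.5315, 0.2347, 0.0718]
ee_rot: [-0.001, 0.997, 0.076, 0.013]
force: [-20.3, -5.8, 33.8]
gripper_width: 0.0109
grasp_force: 74.2
```

Run:
```python
from h import *
yaw=np.radians(8.7);u=np.array([np.cos(yaw),np.sin(yaw)]);v=np.array([-u[1],u[0]]);O=np.array([.5909,.2428])
for n in("wrist","scene"):
    c=eyes.camera(n);p=cloud(c);np.savez(n+"3.npz",P=p,f=c["frame"]);p=p.reshape(-1,3);p=p[np.isfinite(p).all(1)]
    if n=="wrist": cv2.imwrite("pics/w3.png",cv2.resize(c["frame"][0:220,120:420],None,fx=2.6,fy=2.6,interpolation=3))
    a=(p[:,:2]-O)@u;b=(p[:,:2]-O)@v;z=p[:,2]
    m=(a>-.05)&(a<-.01)&(abs(b)<.005)&(z>.09)&(z<.13)
    if m.sum()>9:print(n,"fin z",np.polyfit(a[m],z[m],1),np.median(z[m]))
    m=(abs(a)<.015)&(abs(b)<.042)&(abs(b)>.012)&(z>.09)&(z<.118);print(n,"plate top z",np.percentile(z[m],[5,50,95]) if m.any() else None)
```

```text
wrist fin z [0.02660604 0.10948431] 0.10868750804319127
wrist plate top z [0.09291319 0.103406   0.10476846]
scene fin z [0.07163679 0.11148426] 0.10904918913204342
scene plate top z [0.09275164 0.1048729  0.11242102]
```

View pics/w3.png

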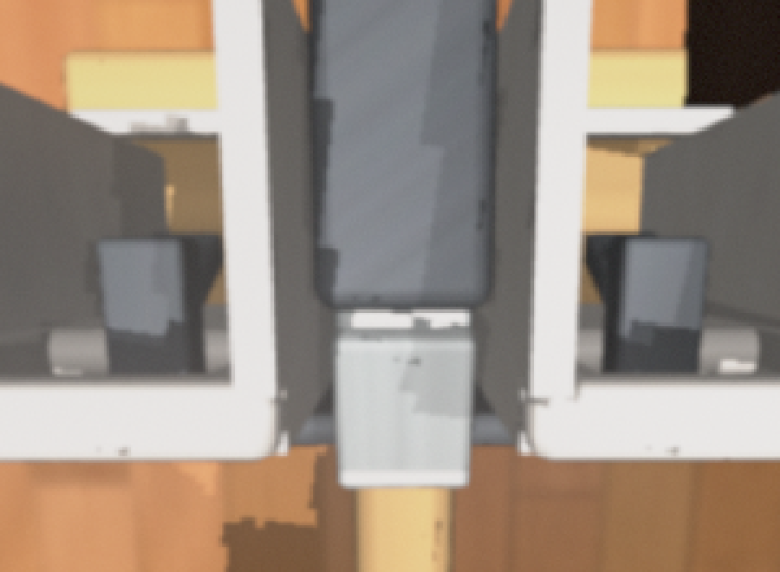

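The view shows the catch beak (crop 405,410) out over the plate top and both claw bars on the lips. A hard stop at 34 N confirms it is home. I'll relieve the load, then open.

Request:
{"method": "apply_moves", "body": {"series": [{"travel": [-0.001,0,0.002],"rot": [0,0,0]},{"travel": [-0.0015,0,0.003],"rot": [0,0,0]},{"travel": [-0.0015,0,0.003],"rot": [0,0,0]}]}}

```text
clock: 8.23
eef_pos: [0.5314, 0.2351, 0.0727]
ee_rot: [-0.001, 0.997, 0.076, 0.014]
force: [-4.9, -0.0, 0.6]
gripper_width: 0.011
grasp_force: 68.9
```

Request:
{"method": "apply_moves", "body": {"series": [{"travel": [0,0,0],"rot": [0,0,0]},{"travel": [0,0,0],"rot": [0,0,0]},{"travel": [0,0,0],"rot": [0,0,0]},{"travel": [0,0,0],"rot": [0,0,0]},{"travel": [0,0,0],"rot": [0,0,0]},{"travel": [0,0,0],"rot": [0,0,0]},{"travel": [0,0,0],"rot": [0,0,0]},{"travel": [0,0,0],"rot": [0,0,0]},{"travel": [0,0,0],"rot": [0,0,0]},{"travel": [0,0,0],"rot": [0,0,0]}], "hand": 0}}

```text
clock: 9.07
eef_pos: [0.5316, 0.235, 0.0722]
ee_rot: [-0.001, 0.997, 0.076, 0.014]
force: [0.6, -0.1, 0.3]
gripper_width: 0.0852
grasp_force: 0.0
```

Request:
{"method": "apply_moves", "body": {"series": [{"travel": [0,0,0.015],"rot": [0,0,0]},{"travel": [0,0,0.04],"rot": [0,0,0]},{"travel": [0,0,0.07],"rot": [0,0,0]},{"travel": [0,0,0.1],"rot": [0,0,0]},{"travel": [-0.02,0,0.13],"rot": [0,0,0]},{"travel": [-0.04,0,0.15],"rot": [0,0,0]},{"travel": [-0.04,0,0.15],"rot": [0,0,0]},{"travel": [-0.04,0,0.15],"rot": [0,0,0]}]}}

```text
clock: 9.73
eef_pos: [0.4917, 0.2354, 0.2236]
ee_rot: [-0.002, 0.997, 0.076, 0.016]
force: [1.0, -0.5, -0.0]
gripper_width: 0.0852
grasp_force: 0.0
```

Run:
```python
from h import *
c=eyes.camera("wrist");cv2.imwrite("pics/w4.png",c["frame"]);s=env.read_state();print(s["clock"],s["force"],s["gripper_width"])
yaw=np.radians(8.7);u=np.array([np.cos(yaw),np.sin(yaw)]);v=np.array([-u[1],u[0]]);O=np.array([.5909,.2428])
p=cloud(c).reshape(-1,3);p=p[np.isfinite(p).all(1)];a=(p[:,:2]-O)@u;b=(p[:,:2]-O)@v;z=p[:,2]
m=(a>-.1)&(a<-.02)&(abs(b)<.015)&(z>.08)&(z<.13);k=np.polyfit(a[m],z[m],1);print(np.degrees(np.arctan(k[0])),np.polyval(k,-.06),b[m].mean(),np.degrees(np.polyfit(a[m],b[m],1)[0]))
```

```text
9.7833 [0.21274649 0.40303172 0.16038092] 0.08556843172064452
4.032568330224039 0.10537847343727769 -0.00015222919547423373 0.05668058064414309
```

View pics/w4.png

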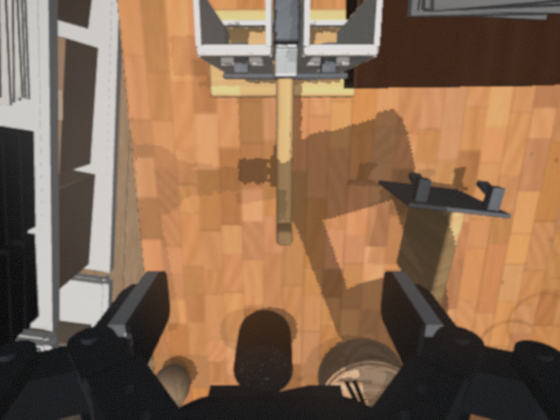

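The arm hangs centred at the expected 4° sag with the catch (285,60) out over the plate, the gripper is clear, and the plain arm is still standing. Handing in.

```bash
python3 -c "
from station import env
print(env.hand_in())"
```

```text
the job is handed in; nothing more can be done
None
```

The nosed arm is on the stand, pressed fully home with the catch out over its back plate and hanging at about 4° of sag; the gripper is clear, the plain arm was left alone, and the job is handed in (no verdict was returned).

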